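# Set the depth stop of the badge press by feel

### The arm

A 7-joint arm with a two-finger parallel gripper is mounted at the origin on the work surface; the furniture and walls round the work are solid. World frame = base frame: x ahead of the robot, y to its left, z up, the work surface at z = 0. Lengths are in m, angles in degrees, forces in N, time in s.
With the tool pointing down it reaches from about 0.4 to 0.9 m from the base axis. Payload 5.5 kg.
Tool frame: the origin (TCP) lies at the very end of the fingers, on their centre line; the grasp point (between the pads) lies 19 mm behind it; z points along the fingers, y is the line along which they close (so a half turn about z gives the same grasp; the last joint's range is limited). The gripper opens to 92 mm and grips with 3 to 60 N. Pads are 19 mm wide; open, the fingers measure 130 mm over their backs; the gripper's body (75 mm by 190 mm) begins 47 mm behind the grasp point.
Start: joints at [85.726, 28.699, -24.465, 88.831, 12.651, 65.22, -12.049], TCP at [0.215, -0.613, 0.2] pointing down, gripper open.
Joint ranges: [-164.97, 164.97], [-17.58, 116.51], [-87.97, 89.64], [11.32, 138.91], [-80.73, 260.73], [10.89, 115.49], [-147.41, 147.41]. Speed limits (degrees/s): [147.25, 147.25, 180, 180, 180, 180, 180].

### API

Orientations are given as a 3x3 rotation matrix whose columns are the frame's x, y, z axes.
In Python, from workcell import robot gives the robot as it stands.
- The arm moves only by the tool apply_moves, never from a script. Its argument "steps" is a list of rows, each a list of 5 numbers: the shift along the world's x, y, z scaled (see below), then the turn about the world's z scaled (see below), then the closure in counts, from 0 (fully open) to 255 (shut). In form: [[x, y, z, twist, hand], ...]. A call has 1 to 12 rows; each row shifts and turns the commanded pose from where the row before left it; what a row does not reach is not made up. The controller multiplies each number of a shift by 0.05 m and each number of a turn by pi/2 rad. A row lasts 1/8 s, in which the tool goes at most 62.5 mm and 10.7 degrees, less where a joint would pass 70% of its speed; a pose out of reach is approached as far as the arm can. A call with a number of a shift or a turn outside -1 to 1 is refused whole. A call with a gripper value outside its range is refused whole. The fingers move at their own pace and stop on an object; "newtons" is the grip in N (left out, the last holds). Time passes only in rows, so rows that do not move let the fingers close. It gives the time, the measured TCP pose, the force, the opening and the grip force at its end, in the units of the state.
- robot.state(): the state, without advancing time (a new reading comes with each control period).
- robot.get_image(name): name is "scene" or "top" or "wrist"; returns the picture (400x640x3 uint8, blue, green, red); there is no depth.
- robot.camera_info(name): a dict with "fx", "fy", "cx", "cy" (pixels), "R" (3x3) and "t" (3): a world point X has camera coordinates R X + t. Camera axes: x right, y down, z forward; pixel columns grow to the right and rows downward; lengths in m; the calibration is good to about 2 mm. A picture is of the moment at which its call begins: read the wrist's pose just before it. camera_info takes no time and is no camera call; for the wrist camera it gives the pose at the moment of the call.
- robot.finish_job(): hands the job in; it is judged then, once.
Trained networks look in the newest picture that a camera, given by its name, has taken for a name from the list of things; names that differ only in an ending like _2 or _b are one class to them, and where a whole thing is asked for, a point or a joint stands for the part that bears it (a point fixed in the world has none). Each returns a list of dicts, best first, with "p" (0 to 1); they miss things now and then, are a little off and sometimes report something else, mostly with a low value. They report only what shows in the picture. A call takes as long as a camera call.
- robot.spot_in(camera, name): "box" ([left, top, width, height] in pixels, round what is visible of it).
- robot.regions_of(camera, name): "pixels" (400x640 bool, what is visible of it) and "box" ([left, top, width, height] in pixels, round what is visible of it).
- robot.pinpoint(camera, name): "point" ([row, column] in pixels: a listed point, or the origin of a listed thing).
The state is a dict: "t": time; "joints": joint angles; "joint_vel": joint speeds; "joint_torque": joint torques, N m; "tcp_pos": TCP position; "tool_rot": TCP orientation; "ft_force": force on the tool from outside, world axes, zero at the start; "wrist_torque": the same for the moment, N m; "width": opening from 0.0 (shut) to 1.0 (fully open); "grip_force": force on a finger pad.
Only numpy, scipy, OpenCV 4.12 (cv2) and the standard library are available. Lean on these libraries where they do the work, as an engineer would, in place of code of your own. Each camera call takes 0.05 s, during which the arm holds its last target. There are 200 camera calls.

### The job

A blank of unknown thickness lies closed in the die of the badge press. With the depth stop still down, press the lever gently until the resistance firms up, note how far it has come, let the lever rise again and slide the stop up its rod, by its thumb knob, to that depth. Then prove the setting with a light stroke in which the press lands on the stop with the blank just gripped, never bearing down hard on the blank or on the stop, let the lever rise fully, and leave the other things on the counter where they are.

Things in the scene. Friction and masses are not known exactly. Their poses are not given: they have to be found in the camera images.
- press: Grey cast bench press for pin badges, fixed to the table. Origin on the table under the lever's line; x to the back of the press (handle towards -x), z up; offsets here are in this frame, in mm. Base plate x -75..145, y -55..95, z 0..20; column and head x -20..135, |y| < 28, up to z 158; hinge pin at x 110, z 185, cheeks to z 203; lever 14 wide, above the head.
- ram_arm (a point): Underside of the dark crosshead arm on the ram, on the stop rod's axis (x 10, y 75; rod 10 thick, top at z 126); z 100 with the lever up, comes down with the ram. Arm: x 1..19, 12 high, ends at y 88. The ram (x 10, y 0) has a 51 mm nose that closes the mouth of the die cup (top at z 58), so the blank inside cannot be seen. Graduated plate at x 36, y 75, to z 118.
- lever (a joint): Press lever, rad: 0 fully up, grows when pressed, limit 0.33; a light spring returns it. Ram and crosshead come down 0.1 m per rad. Hidden: the ram meets the blank after 7 to 25 mm of its travel. Before that the handle takes about 2 to 3.5 N; from there the sprung die firms up by about 1.4 N per mm at the handle. More than 45 N on the blank (about 20 N at the handle) spoils it.
- handle (a point): Top of the lever's black grip (a round bar 28 mm thick, from 54 mm nearer the hinge to 38 mm beyond this point), 240 mm from the hinge pin, where it is pressed down. It rises 0.16 rad towards its free end (-x of the press) when up. Lever up: at x -125, y 0, z 237 of the press; it goes down 2.4 mm per mm of ram travel.
- stop (a joint): Height of the depth stop on its rod, m: 0 lowest, 0.053 highest; starts within 0 to 0.010. The collar slides stiffly: 20 N moves it, it stays where it is left. More than 17 N from the crosshead forces it.
- stop_top (a point): Centre of the upper face of the stop (a rubber washer, 23 mm across, on a 24 mm collar), on the axis of the stop rod, at z = 45 mm + joint stop. The crosshead lands here after a ram travel of 0.055 m - stop. The washer gives about 1 mm per 8 N.
- stop_knob (a point): On the axis of the black upright thumb knob at the end of the stop's side bar, 75 mm beyond the rod to the +y side of the press; grip it here from above: stem 17 mm across, from 28 mm below to 2 mm above this point, then a cap widening to 22 mm, top 14 mm above. Moves with the stop; 53 to 63 mm above the table at the start.
- badge_a: Finished round badge, white, 44 mm across, 7 mm high, on the table; origin at the centre of its underside. Bystander.
- badge_b: Another badge like badge_a. Bystander.
- yoyo: Yo-yo, 56 mm across, 36 high, origin at the centre of its underside. Bystander.
- ink_pad: Closed ink pad tin, 54 x 87 x 16 mm, origin at the centre of its underside. Bystander.
- stamp: Wooden hand stamp, 24 x 36 x 66 mm, origin at the centre of its underside. Bystander.
- call_bell: Counter bell, 77 mm across, 58 high, origin at the centre of its underside. Bystander.

How it is judged (in metres and radians):
On the way, in this order (a step that is already met when the one before it is completed fails the run):
1. with the stop clear of it, the press is closed by its lever until the blank resists (contact force between ram and blank above 5 N and contact force between ram and washer below 0.5 N and value of joint stop below 0.014 m), for 0.3 s.
2. the lever is up again, and the stop, let go, stands at the depth where the lever firmed up: from first touch of the blank to 4.2 mm of ram travel beyond (z of blank in the frame of stop_top between -0.045 and -0.0408 m and value of joint lever below 0.03 rad and contact force between each of the arm, the fingers and stop below 0.3 N), for 0.3 s.
3. in a light stroke the crosshead rests on the stop with the blank gripped (contact force between ram and washer above 2 N and contact force between ram and blank above 2 N), for 0.3 s.
At the end, for the whole second after the job is handed in: The stop stands where the crosshead lands on it between first touch of the blank and 4.2 mm of ram travel beyond (10 mm at the handle); the lever is fully up (within 0.03 rad) (z of blank in the frame of stop_top between -0.045 and -0.0408 m and value of joint lever below 0.03 rad).
It fails at once if the blank is pressed with more than 45 N (about 20 N at the handle) (contact force between ram and blank above 45 N).
It fails at once if the lever forces the stop with more than 17 N (contact force between ram and washer above 17 N).
It fails at once if a bystander is moved by more than 15 mm (distance of any of badge_a, badge_b, yoyo, ink_pad, stamp, call_bell from where it was at the start of the episode above 0.015 m).
It also fails if it takes over 64 s, if anything falls off the work surface, if the arm or the gripper's body presses on something with over 40 N, if the wrist force passes 120 N, or if a joint passes its speed limit or range.

## Working session

There is one attempt and no reset: what is moved stays moved. The work goes in short steps, Python scripts to look and compute and a tool call to move; the robot and the scene stay as the last step left them, time stands still between calls to the robot, and variables do not carry over. Pictures are saved under pics/ and viewed, at most 10 in all, crops included, and the job is handed in when it is done.

Besides the shell and the picture viewer there is one more tool, called after "Emit:" in YAML: its name, and indented under it one key for each argument. apply_moves: Moves the arm, as the interface text tells. Shifts and turns lie within -1 to 1; 1 stands for 0.05 m of shift or pi/2 rad of turn. Its arguments: {"type":"object","properties":{"steps":{"type":"array","items":{"type":"array","items":{"type":"number"}}},"newtons":{"type":"number"}},"required":["steps"]}

```bash
mkdir -p pics; cat > h.py <<'E'
import numpy as np, cv2
from workcell import robot
def ray(cam,rc):
    c=robot.camera_info(cam);R=np.array(c["R"]);t=np.array(c["t"])
    d=R.T@np.array([(rc[1]-c["cx"])/c["fx"],(rc[0]-c["cy"])/c["fy"],1]);return -R.T@t,d
def at_z(cam,rc,z):
    o,d=ray(cam,rc);return o+d*(z-o[2])/d[2]
def proj(cam,X):
    c=robot.camera_info(cam);p=np.array(c["R"])@X+np.array(c["t"]);return np.array([c["cy"]+c["fy"]*p[1]/p[2],c["cx"]+c["fx"]*p[0]/p[2]])
def tri(l):
    A=0;b=0
    for o,d in l:
        d=d/np.linalg.norm(d);P=np.eye(3)-np.outer(d,d);A=A+P;b=b+P@o
    return np.linalg.solve(A,b)
E
python3 - <<'E'
from h import *
np.set_printoptions(precision=4,suppress=True)
ims=[robot.get_image(n) for n in("scene","top")]
cv2.imwrite("pics/a.png",ims[0]);cv2.imwrite("pics/b.png",ims[1])
for n in("press","ram_arm","handle","stop_top","stop_knob"):
    rs=[]
    for c in("scene","top"):
        r=robot.pinpoint(c,n)
        print(n,c,[(np.round(x["point"],1),round(x["p"],2)) for x in r[:2]])
        if r: rs.append(ray(c,r[0]["point"]))
    if len(rs)==2: print("  ->",tri(rs))
print(robot.state())
E
```

```text
press scene [(array([262.9, 288.3]), 0.62)]
press top [(array([188.9, 291.2]), 0.91)]
  -> [ 0.5901 -0.0199  0.0063]
ram_arm scene [(array([244.2, 262.5]), 0.77), (array([286.7, 242.1]), 0.72)]
ram_arm top [(array([180.8, 252.1]), 0.53), (array([228.3, 338.1]), 0.47)]
  -> [0.5943 0.0571 0.1067]
handle scene [(array([185.4, 342.7]), 0.96)]
handle top [(array([237. , 287.4]), 0.77)]
  -> [ 0.4664 -0.0293  0.2354]
stop_top scene [(array([252. , 356.9]), 0.7), (array([268.1, 261.7]), 0.64)]
stop_top top [(array([183. , 254.8]), 0.53), (array([178. , 251.7]), 0.5)]
  -> [0.5004 0.0176 0.1264]
stop_knob scene [(array([285.1, 242.8]), 0.95)]
stop_knob top [(array([184.7, 222.9]), 0.6), (array([200.2, 335.5]), 0.21)]
  -> [0.5919 0.1294 0.0559]
{'t': 0.6, 'joints': array([ 85.7243,  28.6992, -24.4663,  88.8314,  12.6514,  65.2196,
       -12.0492]), 'joint_vel': array([-0.1126, -0.0312, -0.0186, -0.0553,  0.0213, -0.061 , -0.1487]), 'joint_torque': array([  0.0021, -56.6113,  -5.8057, -27.9363,  -0.0665,   0.0211,
         0.    ]), 'tcp_pos': array([ 0.2155, -0.6132,  0.2001]), 'tool_rot': array([[ 0.9435,  0.3315,  0.    ],
       [ 0.3315, -0.9435, -0.    ],
       [ 0.    ,  0.    , -1.    ]]), 'ft_force': array([ 0.6356, -0.4878, -0.639 ]), 'wrist_torque': array([ 0.0052, -0.0017, -0.0461]), 'grip_force': 0.0, 'width': 0.9958327902268214}
```

View pics/a.png

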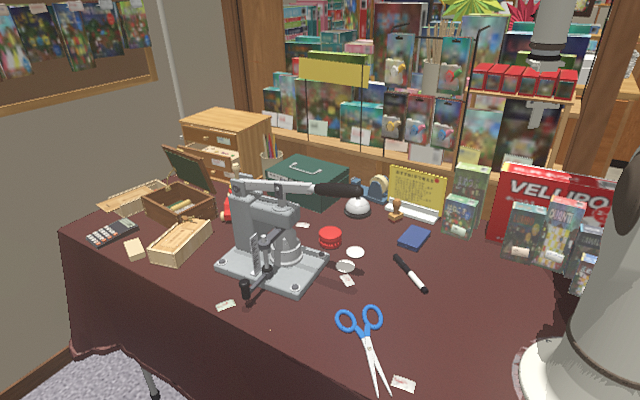

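View pics/b.png

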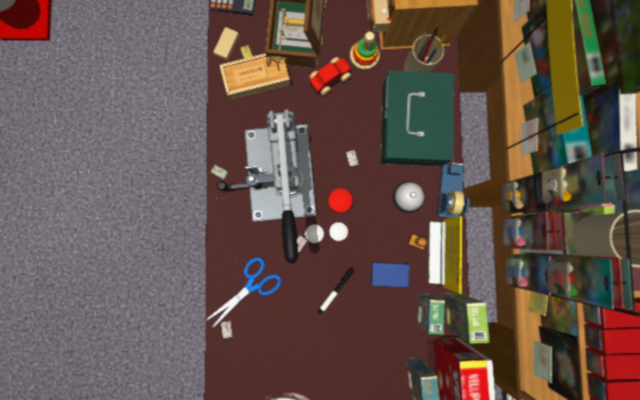

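The press stands near (0.59, -0.02) with its handle towards the robot at about (0.466, -0.029, 0.235). The knob is near (0.592, 0.129, 0.056), so the yaw is about 3.7°. I'll move above the handle with the fingers closed.

Emit:
apply_moves:
  steps:
    - [0.42,0.9,0.6,-0.044,255]
    - [0.42,0.97,0.6,-0.044,255]
    - [0.42,0.97,0.6,-0.044,255]
    - [0.42,0.97,0.6,-0.044,255]
    - [0.42,0.97,0,0,255]
    - [0.42,0.97,0,0,255]
    - [0.42,0.97,0,0,255]
    - [0.42,0.97,0,0,255]
    - [0.42,0.97,0,0,255]
    - [0.42,0.97,0,0,255]
    - [0.42,0.97,0,0,255]
    - [0.3,0.97,0,0,255]
  newtons: 30

```text
t: 2.1
tcp_pos: [0.4621, -0.0331, 0.3206]
tool_rot: [[0.998, 0.061, 0.001], [0.061, -0.998, -0.001], [0.001, 0.001, -1.0]]
ft_force: [0.7, -0.9, -1.2]
width: 0.006
grip_force: 0.0
```

```bash
python3 - <<'E'
from h import *
np.set_printoptions(precision=4,suppress=True)
s=robot.state();print(s["t"],s["tcp_pos"],s["tool_rot"],s["joints"],s["ft_force"],s["width"])
im=robot.get_image("wrist");cv2.imwrite("pics/c.png",im)
im=robot.get_image("scene");cv2.imwrite("pics/d.png",cv2.resize(im[140:320,180:420],None,fx=3,fy=3))
for n,z in(("handle",.237),("stop_knob",.057),("ram_arm",.1),("press",0)):
  for c in("wrist","top","scene"):
    r=robot.pinpoint(c,n);print(n,c,[(np.round(x["point"],1),round(x["p"],2),at_z(c,x["point"],z)) for x in r[:2]])
E
```

```text
2.1 [ 0.4621 -0.0331  0.3206] [[ 0.9981  0.0613  0.0013]
 [ 0.0613 -0.9981 -0.0007]
 [ 0.0012  0.0008 -1.    ]] [ 50.3959   4.1772 -51.625  104.646    3.4736  72.7153 -88.6692] [ 0.7242 -0.9137 -1.1705] 0.0060828928521199045
handle wrist [(array([191.8, 316.7]), 0.61, array([ 0.4683, -0.0279,  0.237 ]))]
handle top [(array([237. , 287.4]), 0.77, array([ 0.4696, -0.0278,  0.237 ]))]
handle scene [(array([185.2, 342.2]), 0.72, array([ 0.4629, -0.0284,  0.237 ]))]
stop_knob wrist [(array([ 53.2, 191.8]), 0.63, array([0.5861, 0.1255, 0.057 ]))]
stop_knob top [(array([184.7, 222.9]), 0.6, array([0.5904, 0.1281, 0.057 ])), (array([200.2, 335.5]), 0.21, array([ 0.5521, -0.1256,  0.057 ]))]
stop_knob scene [(array([282.5, 243.8]), 0.96, array([0.5959, 0.1243, 0.057 ]))]
ram_arm wrist [(array([ 42.1, 245.1]), 0.84, array([0.5955, 0.0526, 0.1   ]))]
ram_arm top [(array([180.8, 252.1]), 0.53, array([0.5926, 0.0562, 0.1   ])), (array([228.3, 338.1]), 0.47, array([ 0.4875, -0.128 ,  0.1   ]))]
ram_arm scene [(array([247. , 260.5]), 0.9, array([0.6012, 0.061 , 0.1   ])), (array([264.2, 285.1]), 0.59, array([0.5256, 0.0794, 0.1   ]))]
press wrist [(array([ 64.6, 317.3]), 0.56, array([ 0.5892, -0.024 ,  0.    ]))]
press top [(array([188.9, 291.2]), 0.91, array([ 0.5858, -0.0227,  0.    ]))]
press scene [(array([261.8, 289.2]), 0.94, array([ 0.6011, -0.0279,  0.    ])), (array([242.6, 327.6]), 0.56, array([ 0.5626, -0.1377,  0.    ]))]
```

View pics/c.png

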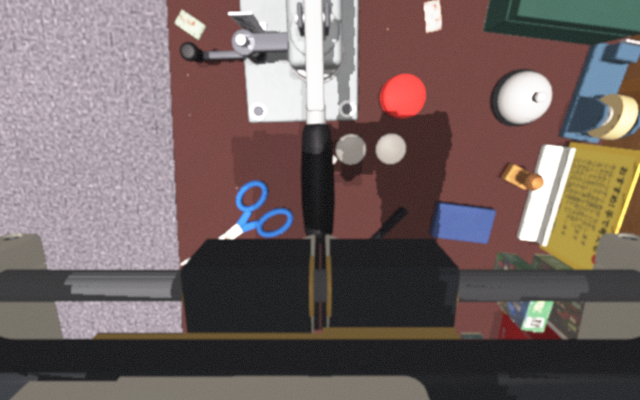

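Emit:
apply_moves:
  steps:
    - [0.1,0.1,-0.8,0,255]
    - [0,0,-0.7,0,255]
    - [0,0,0,0,255]
    - [0,0,0,0,255]

```text
t: 3.3
tcp_pos: [0.4673, -0.0297, 0.2463]
tool_rot: [[0.998, 0.061, 0.001], [0.061, -0.998, 0.0], [0.001, -0.0, -1.0]]
ft_force: [0.4, -0.4, 1.5]
width: 0.005
grip_force: 0.0
```

Emit:
apply_moves:
  steps:
    - [0,0,-0.04,0,255]
    - [0,0,-0.04,0,255]
    - [0,0,0,0,255]

```text
t: 3.68
tcp_pos: [0.4666, -0.0299, 0.2414]
tool_rot: [[0.998, 0.061, 0.0], [0.061, -0.998, -0.0], [0.0, 0.0, -1.0]]
ft_force: [-0.5, -0.1, 0.2]
width: 0.001
grip_force: 0.0
```

Emit:
apply_moves:
  steps:
    - [0,0,-0.04,0,255]
    - [0,0,0,0,255]

```text
t: 3.92
tcp_pos: [0.4663, -0.0298, 0.239]
tool_rot: [[0.998, 0.061, -0.0], [0.061, -0.998, -0.0], [-0.0, -0.0, -1.0]]
ft_force: [0.5, 0.7, 0.3]
width: 0.005
grip_force: 0.0
```

Emit:
apply_moves:
  steps:
    - [0,0,-0.04,0,255]
    - [0,0,0,0,255]

```text
t: 4.18
tcp_pos: [0.4663, -0.0298, 0.2369]
tool_rot: [[0.998, 0.061, -0.0], [0.061, -0.998, 0.0], [-0.0, -0.0, -1.0]]
ft_force: [-0.7, -0.3, -0.3]
width: 0.004
grip_force: 0.0
```

Emit:
apply_moves:
  steps:
    - [0,0,-0.04,0,255]
    - [0,0,0,0,255]

```text
t: 4.42
tcp_pos: [0.4663, -0.0297, 0.2349]
tool_rot: [[0.998, 0.061, -0.0], [0.061, -0.998, 0.0], [-0.0, -0.0, -1.0]]
ft_force: [0.3, 0.7, -0.0]
width: 0.003
grip_force: 0.0
```

Emit:
apply_moves:
  steps:
    - [0,0,-0.04,0,255]
    - [0,0,0,0,255]

```text
t: 4.68
tcp_pos: [0.4663, -0.0298, 0.233]
tool_rot: [[0.998, 0.061, -0.0], [0.061, -0.998, 0.0], [-0.0, -0.0, -1.0]]
ft_force: [0.8, -0.2, -0.9]
width: 0.004
grip_force: 0.0
```

Emit:
apply_moves:
  steps:
    - [0,0,-0.04,0,255]
    - [0,0,0,0,255]

```text
t: 4.92
tcp_pos: [0.4664, -0.0298, 0.231]
tool_rot: [[0.998, 0.061, -0.0], [0.061, -0.998, 0.0], [-0.0, -0.0, -1.0]]
ft_force: [0.4, -0.9, -0.3]
width: 0.008
grip_force: 0.0
```

Emit:
apply_moves:
  steps:
    - [0,0,-0.04,0,255]
    - [0,0,0,0,255]

```text
t: 5.18
tcp_pos: [0.4663, -0.0297, 0.229]
tool_rot: [[0.998, 0.061, -0.0], [0.061, -0.998, 0.0], [-0.0, -0.0, -1.0]]
ft_force: [-0.1, -0.5, -0.3]
width: 0.007
grip_force: 0.0
```

```bash
python3 - <<'E'
from h import *
f=[]
for i in range(5):
    im=robot.get_image("scene"); f.append(robot.state()["ft_force"])
print(np.mean(f,0),robot.state()["tcp_pos"]); print([ (x["point"],x["p"]) for x in robot.pinpoint("scene","handle")], proj("scene",robot.state()["tcp_pos"]))
cv2.imwrite("pics/d.png",cv2.resize(im[100:320,200:440],None,fx=2.7,fy=2.7))
E
```

```text
[ 0.02528929 -0.05597555  0.03079995] [ 0.4665022  -0.02976415  0.22917148]
[([184.3, 340.9], 0.7)] [188.17369403 340.85245131]
```

View pics/d.png

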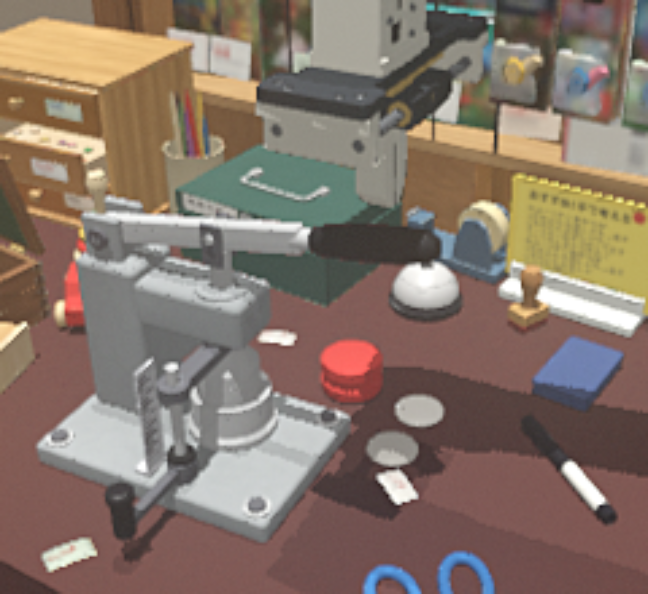

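```bash
python3 - <<'E'
from h import *
a=robot.get_image("scene")[130:210,290:390];b=robot.get_image("top")[190:290,240:340];
w=robot.get_image("wrist")
cv2.imwrite("pics/e.png",np.hstack([cv2.resize(a,(375,300),interpolation=cv2.INTER_CUBIC),cv2.resize(b,(300,300),interpolation=cv2.INTER_CUBIC)]))
E
```

```text
(no output)
```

View pics/e.png

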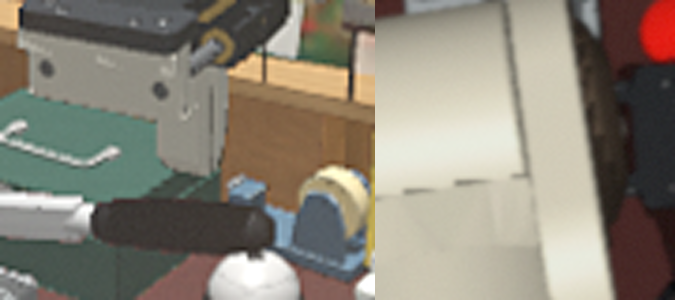

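```bash
python3 - <<'E'
from h import *
w=robot.get_image("wrist");t=robot.state()["tcp_pos"]
print(proj("wrist",t),proj("wrist",t+[0,0,.02]),proj("wrist",t-[0,0,.02]))
print([(x["point"],x["p"],at_z("wrist",x["point"],.237)) for x in robot.pinpoint("wrist","handle")])
r=robot.regions_of("wrist","handle");print([(x["box"],x["p"]) for x in r])
p=proj("wrist",t);cv2.circle(w,(int(p[1]),int(p[0])),3,(0,0,255),-1)
cv2.imwrite("pics/f.png",w)
E
```

```text
[237.07169345 321.06206608] [251.10539154 321.21726988] [225.5623324  320.93477984]
[([241.6, 320.5], 0.72, array([ 0.46682087, -0.02938424,  0.237     ]))]
[([296.4, 0.4, 48.0, 238.3], 0.7)]
```

View pics/f.png

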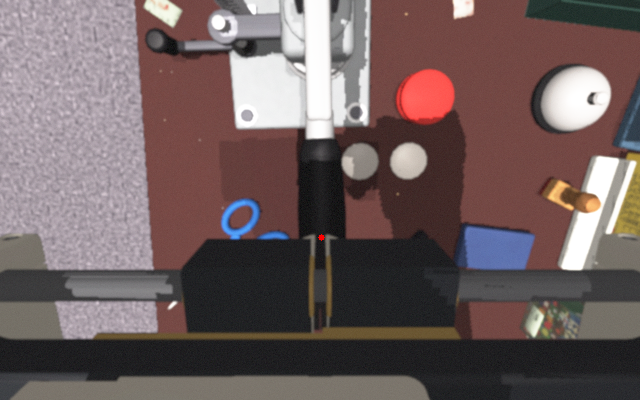

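Emit:
apply_moves:
  steps:
    - [0,0,-0.04,0,255]
    - [0,0,-0.04,0,255]
    - [0,0,0,0,255]

```text
t: 6.15
tcp_pos: [0.4662, -0.0297, 0.2249]
tool_rot: [[0.998, 0.061, -0.0], [0.061, -0.998, 0.0], [-0.0, -0.0, -1.0]]
ft_force: [0.0, -0.1, -0.2]
width: 0.008
grip_force: 0.0
```

```bash
cat > m.py <<'E'
from h import *
import sys
f=[]
for i in range(6):
    robot.get_image("scene"); f.append(robot.state()["ft_force"])
s=robot.state()
print(round(s["t"],2),"F",np.round(np.mean(f,0),2),"tcp",np.round(s["tcp_pos"],4),"tq",np.round(s["wrist_torque"],2))
for n in sys.argv[1:]: print(n,[(x["point"],round(x["p"],2)) for x in robot.pinpoint("scene",n)[:2]])
E
python3 m.py handle ram_arm
```

```text
6.45 F [ 0.18 -0.17 -0.  ] tcp [ 0.4665 -0.0298  0.2252] tq [ 0.01 -0.01 -0.  ]
handle [([185.6, 342.0], 0.89)]
ram_arm [([247.1, 261.6], 0.96)]
```

Emit:
apply_moves:
  steps:
    - [0,0,-0.04,0,255]
    - [0,0,-0.04,0,255]
    - [0,0,0,0,255]

```text
t: 6.92
tcp_pos: [0.4663, -0.0297, 0.2209]
tool_rot: [[0.998, 0.061, -0.0], [0.061, -0.998, 0.0], [-0.0, -0.0, -1.0]]
ft_force: [-0.1, 0.6, 0.3]
width: 0.007
grip_force: 0.0
```

Emit:
apply_moves:
  steps:
    - [0,0,-0.04,0,255]
    - [0,0,-0.04,0,255]
    - [0,0,0,0,255]

```text
t: 7.3
tcp_pos: [0.4663, -0.0297, 0.2169]
tool_rot: [[0.998, 0.061, -0.0], [0.061, -0.998, 0.0], [-0.0, -0.0, -1.0]]
ft_force: [0.5, -0.2, 0.3]
width: 0.008
grip_force: 0.0
```

```bash
python3 m.py handle ram_arm; python3 - <<'E'
from h import *
a=robot.get_image("scene")[130:210,290:390]
w=robot.get_image("wrist")[100:340,220:420]
cv2.imwrite("pics/g.png",np.hstack([cv2.resize(a,(500,400),interpolation=cv2.INTER_CUBIC),cv2.resize(w,(300,400))]))
E
```

```text
7.6 F [0.32 0.11 0.28] tcp [ 0.4665 -0.0298  0.2172] tq [-0.01 -0.   -0.01]
handle [([184.3, 343.8], 0.9)]
ram_arm [([246.7, 262.1], 0.96)]
```

View pics/g.png

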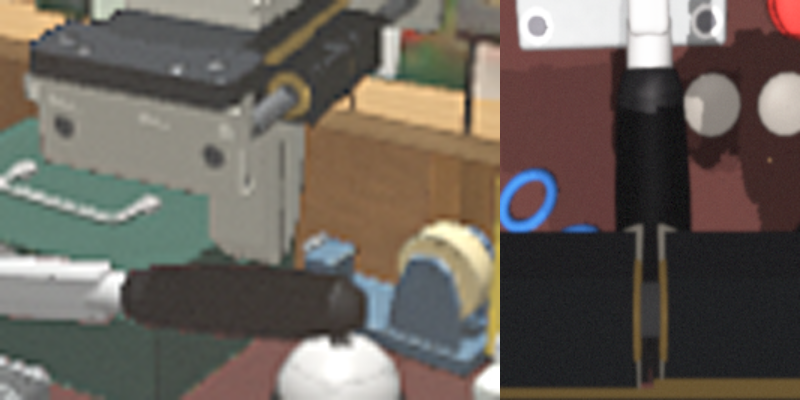

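Emit:
apply_moves:
  steps:
    - [0,0,-0.04,0,255]
    - [0,0,-0.04,0,255]
    - [0,0,0,0,255]

```text
t: 8.18
tcp_pos: [0.4663, -0.0297, 0.2129]
tool_rot: [[0.998, 0.061, -0.0], [0.061, -0.998, 0.0], [-0.0, -0.0, -1.0]]
ft_force: [-0.4, -0.7, -0.6]
width: 0.004
grip_force: 0.0
```

Emit:
apply_moves:
  steps:
    - [0,0,-0.04,0,255]
    - [0,0,-0.04,0,255]
    - [0,0,0,0,255]

```text
t: 8.55
tcp_pos: [0.4663, -0.0298, 0.209]
tool_rot: [[0.998, 0.061, -0.0], [0.061, -0.998, -0.0], [-0.0, -0.0, -1.0]]
ft_force: [-1.1, 0.0, 2.1]
width: 0.004
grip_force: 0.7
```

```bash
python3 m.py handle ram_arm
```

```text
8.85 F [-1.    0.06  1.24] tcp [ 0.4664 -0.0298  0.2092] tq [-0.05  0.28 -0.01]
handle [([187.3, 343.5], 0.9)]
ram_arm [([266.2, 344.0], 0.58)]
```

Emit:
apply_moves:
  steps:
    - [0,0,-0.04,0,255]
    - [0,0,-0.04,0,255]
    - [0,0,0,0,255]

```text
t: 9.32
tcp_pos: [0.4664, -0.0298, 0.2049]
tool_rot: [[0.998, 0.061, -0.0], [0.061, -0.998, 0.0], [-0.0, -0.0, -1.0]]
ft_force: [-0.6, 0.3, 2.1]
width: 0.003
grip_force: 0.7
```

```bash
sed -i 's/^for n/c=robot.camera_info("scene");print(proj("scene",np.array([.467,-.028,.237])),proj("scene",np.array([.467,-.028,.217])),proj("scene",np.array([.467,-.048,.237])),proj("scene",np.array([.447,-.028,.237])))\nfor n/' m.py; python3 m.py handle ram_arm;  python3 - <<'E'
from h import *
a=robot.get_image("scene")[130:210,290:390]
w=robot.get_image("wrist")[100:340,220:420]
cv2.imwrite("pics/i.png",np.hstack([cv2.resize(a,(500,400),interpolation=cv2.INTER_CUBIC),cv2.resize(w,(300,400))]))
E
```

```text
9.62 F [-0.76 -0.13  1.41] tcp [ 0.4665 -0.0298  0.2052] tq [-0.08  0.28  0.01]
[184.76936259 340.17324922] [194.16315857 340.09762022] [180.56248602 345.32113098] [187.27319173 349.6640048 ]
handle [([188.2, 344.4], 0.75)]
ram_arm [([247.1, 260.7], 0.81)]
```

View pics/i.png

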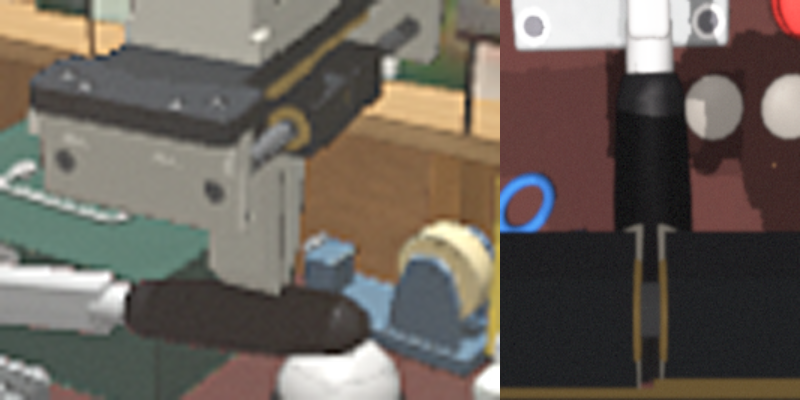

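The finger has now met the grip and the lever is starting to come down. In the crop the finger end is at about (265, 290). The real finger end is roughly 27 mm above the reported TCP, so I'll work from relative depths.

Emit:
apply_moves:
  steps:
    - [0,0,-0.04,0,255]
    - [0,0,-0.04,0,255]
    - [0,0,0,0,255]

```text
t: 10.2
tcp_pos: [0.4664, -0.0297, 0.2009]
tool_rot: [[0.998, 0.061, -0.0], [0.061, -0.998, 0.0], [-0.0, -0.0, -1.0]]
ft_force: [-0.6, -1.4, 2.9]
width: 0.004
grip_force: 0.7
```

Emit:
apply_moves:
  steps:
    - [0,0,-0.04,0,255]
    - [0,0,-0.04,0,255]
    - [0,0,0,0,255]

```text
t: 10.58
tcp_pos: [0.4664, -0.0297, 0.1969]
tool_rot: [[0.998, 0.061, -0.0], [0.061, -0.998, 0.0], [-0.0, -0.0, -1.0]]
ft_force: [-1.0, -0.9, 1.6]
width: 0.003
grip_force: 0.8
```

Emit:
apply_moves:
  steps:
    - [0,0,-0.04,0,255]
    - [0,0,-0.04,0,255]
    - [0,0,0,0,255]

```text
t: 10.95
tcp_pos: [0.4664, -0.0297, 0.193]
tool_rot: [[0.998, 0.061, -0.0], [0.061, -0.998, 0.0], [-0.0, -0.0, -1.0]]
ft_force: [-0.8, -0.1, 1.4]
width: 0.003
grip_force: 0.8
```

```bash
sed -i '/camera_info/d' m.py; python3 m.py handle ram_arm
```

```text
11.25 F [-1.06 -0.31  1.82] tcp [ 0.4664 -0.0297  0.1932] tq [0.02 0.35 0.04]
handle [([194.9, 346.1], 0.68)]
ram_arm [([246.7, 263.1], 0.88)]
```

Emit:
apply_moves:
  steps:
    - [0,0,-0.04,0,255]
    - [0,0,-0.04,0,255]
    - [0,0,0,0,255]

```text
t: 11.72
tcp_pos: [0.4664, -0.0298, 0.1889]
tool_rot: [[0.998, 0.061, -0.0], [0.061, -0.998, 0.0], [-0.0, -0.0, -1.0]]
ft_force: [-1.3, 0.0, 1.6]
width: 0.006
grip_force: 0.8
```

Emit:
apply_moves:
  steps:
    - [0,0,-0.04,0,255]
    - [0,0,-0.04,0,255]
    - [0,0,0,0,255]

```text
t: 12.1
tcp_pos: [0.4663, -0.0298, 0.1849]
tool_rot: [[0.998, 0.061, -0.0], [0.061, -0.998, 0.0], [-0.0, -0.0, -1.0]]
ft_force: [-1.9, -0.0, 2.1]
width: 0.008
grip_force: 0.9
```

```bash
python3 m.py handle
```

```text
12.4 F [-1.58 -0.36  1.95] tcp [ 0.4665 -0.0297  0.1852] tq [-0.03  0.3  -0.  ]
handle [([195.8, 343.3], 0.8)]
```

Emit:
apply_moves:
  steps:
    - [0,0,-0.04,0,255]
    - [0,0,-0.04,0,255]
    - [0,0,0,0,255]
    - [0,0,0,0,255]

```text
t: 12.95
tcp_pos: [0.4664, -0.0298, 0.1811]
tool_rot: [[0.998, 0.061, -0.0], [0.061, -0.998, -0.0], [-0.0, 0.0, -1.0]]
ft_force: [-0.0, -0.7, 1.6]
width: 0.01
grip_force: 0.9
```

Emit:
apply_moves:
  steps:
    - [0,0,-0.04,0,255]
    - [0,0,-0.04,0,255]
    - [0,0,0,0,255]
    - [0,0,0,0,255]

```text
t: 13.45
tcp_pos: [0.4664, -0.0297, 0.1771]
tool_rot: [[0.998, 0.061, -0.0], [0.061, -0.998, 0.0], [-0.0, -0.0, -1.0]]
ft_force: [-1.2, -1.0, 2.2]
width: 0.006
grip_force: 0.9
```

```bash
python3 m.py handle
```

```text
13.75 F [-1.84 -0.16  1.68] tcp [ 0.4665 -0.0297  0.1772] tq [-0.04  0.39  0.04]
handle [([198.5, 344.2], 0.74)]
```

Emit:
apply_moves:
  steps:
    - [0,0,-0.04,0,255]
    - [0,0,-0.04,0,255]
    - [0,0,0,0,255]
    - [0,0,0,0,255]

```text
t: 14.3
tcp_pos: [0.4664, -0.0297, 0.1731]
tool_rot: [[0.998, 0.061, -0.0], [0.061, -0.998, 0.0], [-0.0, -0.0, -1.0]]
ft_force: [-1.2, -0.2, 1.9]
width: 0.002
grip_force: 1.0
```

Emit:
apply_moves:
  steps:
    - [0,0,-0.04,0,255]
    - [0,0,-0.04,0,255]
    - [0,0,0,0,255]
    - [0,0,0,0,255]

```text
t: 14.8
tcp_pos: [0.4664, -0.0298, 0.1691]
tool_rot: [[0.998, 0.061, -0.0], [0.061, -0.998, -0.0], [-0.0, 0.0, -1.0]]
ft_force: [-2.0, 0.2, 2.3]
width: 0.006
grip_force: 1.0
```

```bash
python3 m.py handle
```

```text
15.1 F [-1.39  0.22  2.2 ] tcp [ 0.4664 -0.0298  0.1691] tq [-0.03  0.36 -0.1 ]
handle [([205.0, 346.2], 0.59)]
```

Emit:
apply_moves:
  steps:
    - [0,0,-0.04,0,255]
    - [0,0,-0.04,0,255]
    - [0,0,0,0,255]
    - [0,0,0,0,255]

```text
t: 15.65
tcp_pos: [0.4664, -0.0298, 0.1651]
tool_rot: [[0.998, 0.061, -0.0], [0.061, -0.998, 0.0], [-0.0, -0.0, -1.0]]
ft_force: [-1.1, -1.2, 2.1]
width: 0.004
grip_force: 1.1
```

Emit:
apply_moves:
  steps:
    - [0,0,-0.04,0,255]
    - [0,0,-0.04,0,255]
    - [0,0,0,0,255]
    - [0,0,0,0,255]

```text
t: 16.15
tcp_pos: [0.4665, -0.0298, 0.1614]
tool_rot: [[0.998, 0.061, -0.0], [0.061, -0.998, -0.0], [-0.0, 0.0, -1.0]]
ft_force: [-3.3, -0.3, 7.7]
width: 0.011
grip_force: 3.8
```

```bash
python3 m.py handle ram_arm
```

```text
16.45 F [-3.19 -0.41  7.07] tcp [ 0.4665 -0.0298  0.1614] tq [-0.03  0.7  -0.01]
handle [([211.7, 344.0], 0.79), ([251.5, 354.9], 0.4)]
ram_arm [([252.1, 263.5], 0.6)]
```

Emit:
apply_moves:
  steps:
    - [0,0,0.03,0,255]
    - [0,0,0,0,255]
    - [0,0,0,0,255]

```text
t: 16.92
tcp_pos: [0.4665, -0.0298, 0.1628]
tool_rot: [[0.998, 0.061, 0.0], [0.061, -0.998, -0.0], [-0.0, 0.0, -1.0]]
ft_force: [-2.8, 0.0, 6.0]
width: 0.003
grip_force: 2.9
```

```bash
python3 m.py
```

```text
17.23 F [-2.49 -0.28  5.66] tcp [ 0.4665 -0.0298  0.1628] tq [-0.05  0.6  -0.02]
```

Emit:
apply_moves:
  steps:
    - [0,0,0.1,0,255]
    - [0,0,0.9,0,255]
    - [0,0,-0.04,0,255]
    - [0,0,0,0,255]

```text
t: 17.73
tcp_pos: [0.4669, -0.0299, 0.2105]
tool_rot: [[0.998, 0.061, 0.001], [0.061, -0.998, -0.0], [0.001, 0.0, -1.0]]
ft_force: [0.8, 0.9, 0.2]
width: 0.005
grip_force: 0.7
```

```bash
python3 m.py handle
```

```text
18.02 F [ 1.41 -0.44  0.66] tcp [ 0.4662 -0.0298  0.2101] tq [-0.11 -0.27  0.01]
handle [([186.8, 343.5], 0.95), ([250.5, 356.8], 0.29)]
```

Emit:
apply_moves:
  steps:
    - [0,0,0.02,0,255]
    - [0,0,0,0,255]
    - [0,0,0,0,255]

```text
t: 18.45
tcp_pos: [0.4664, -0.0297, 0.2116]
tool_rot: [[0.998, 0.061, 0.0], [0.061, -0.998, -0.0], [-0.0, 0.0, -1.0]]
ft_force: [0.4, -0.9, 1.4]
width: 0.006
grip_force: 0.7
```

Emit:
apply_moves:
  steps:
    - [0,0,0.016,0,255]
    - [0,0,0,0,255]

```text
t: 18.7
tcp_pos: [0.4662, -0.0297, 0.2123]
tool_rot: [[0.998, 0.061, -0.0], [0.061, -0.998, 0.0], [-0.0, -0.0, -1.0]]
ft_force: [0.0, 0.2, -0.3]
width: 0.005
grip_force: 0.3
```

Emit:
apply_moves:
  steps:
    - [0,0,0.016,0,255]
    - [0,0,0,0,255]

```text
t: 18.95
tcp_pos: [0.4661, -0.0297, 0.2131]
tool_rot: [[0.998, 0.061, -0.001], [0.061, -0.998, 0.0], [-0.001, -0.0, -1.0]]
ft_force: [-0.5, 0.5, 0.1]
width: 0.005
grip_force: 0.0
```

Emit:
apply_moves:
  steps:
    - [0,0,0.9,0,255]
    - [0,0,0.7,0.111,255]
    - [0.6,0.8,0,0.111,255]
    - [0.6,0.8,0,0.111,255]
    - [0.6,0.8,0,0.111,255]
    - [0.7,0.74,0,0.111,255]
    - [0,0,-0.6,0.111,255]
    - [0,0,-0.7,0.111,255]
    - [0,0,-0.7,0.111,255]
    - [0,0,0,0.112,255]
    - [0,0,0,0,255]

```text
t: 20.32
tcp_pos: [0.591, 0.1272, 0.1924]
tool_rot: [[-0.06, 0.998, -0.002], [0.998, 0.06, 0.001], [0.001, -0.002, -1.0]]
ft_force: [1.1, -0.8, -0.5]
width: 0.004
grip_force: 0.0
```

```bash
python3 - <<'E'
from h import *
np.set_printoptions(precision=4,suppress=True)
s=robot.state();print(s["t"],s["tcp_pos"],s["tool_rot"][:,1],s["joints"])
w=robot.get_image("wrist");sc=robot.get_image("scene");cv2.imwrite("pics/w2.png",w)
for c in("wrist","scene"):
  r=robot.pinpoint(c,"stop_knob");print(c,[(x["point"],round(x["p"],2),at_z(c,x["point"],.056)) for x in r[:2]],proj(c,s["tcp_pos"]))
  r=robot.regions_of(c,"stop_knob");print([(x["box"],x["p"]) for x in r[:2]])
E
```

```text
20.325 [0.591  0.1272 0.1924] [ 0.9982  0.0597 -0.0018] [ 29.9399  38.0495 -65.0848  95.228   36.1989  70.7517 -39.7081]
wrist [([183.2, 317.4], 0.59, array([0.5896, 0.1297, 0.056 ]))] [237.2391 318.2583]
[([306.0, 171.1, 24.2, 65.4], 0.81)]
scene [([283.8, 242.2], 0.96, array([0.5969, 0.128 , 0.056 ]))] [226.1211 235.8459]
[([240.5, 266.1, 34.5, 31.2], 0.83)]
```

Emit:
apply_moves:
  steps:
    - [0,0.02,-0.9,0,255]
    - [0,0,-0.9,0,255]
    - [0,0,-0.6,0,255]
    - [0,0,0,0,255]
    - [0,0,0,0,255]

```text
t: 21.25
tcp_pos: [0.5924, 0.1289, 0.0748]
tool_rot: [[-0.061, 0.998, 0.002], [0.998, 0.061, 0.001], [0.001, 0.002, -1.0]]
ft_force: [-0.5, -0.2, -0.5]
width: 0.002
grip_force: 0.0
```

Emit:
apply_moves:
  steps:
    - [0,0,-0.2,0,255]
    - [0,0,0,0,255]

```text
t: 21.5
tcp_pos: [0.5915, 0.1279, 0.0633]
tool_rot: [[-0.061, 0.998, 0.0], [0.998, 0.061, -0.0], [-0.0, 0.0, -1.0]]
ft_force: [0.4, 0.5, -0.0]
width: 0.001
grip_force: 0.0
```

```bash
python3 - <<'E'
from h import *
s=robot.state();print(s["t"],s["tcp_pos"],s["ft_force"],s["grip_force"])
a=robot.get_image("scene")[190:310,200:320]
cv2.imwrite("pics/j.png",cv2.resize(a,(600,600),interpolation=cv2.INTER_CUBIC))
E
```

```text
21.5 [0.59147667 0.12793185 0.06327026] [ 0.37484921  0.53058995 -0.01443578] 0.0
```

View pics/j.png

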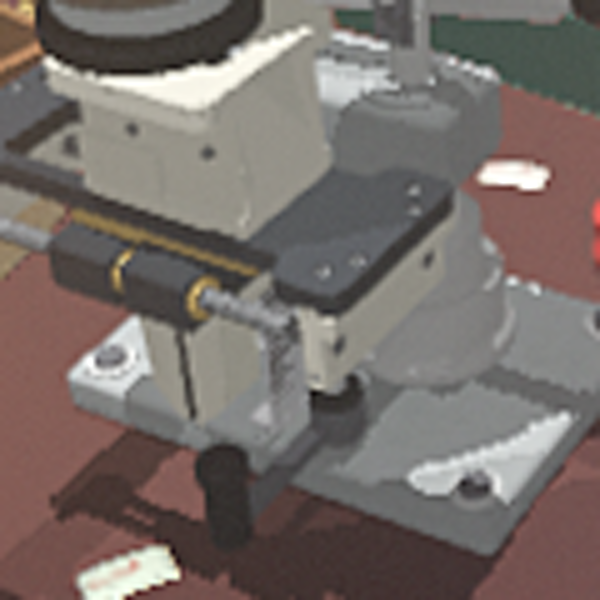

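The finger end is at about (200, 412) in the crop, still roughly 20 mm above the knob cap at (222, 455), and the body clears the rod. I'll go on probing.

Emit:
apply_moves:
  steps:
    - [0,0,-0.18,0,255]
    - [0,0,0,0,255]
    - [0,0,0,0,255]

```text
t: 21.92
tcp_pos: [0.5913, 0.1283, 0.0541]
tool_rot: [[-0.061, 0.998, -0.0], [0.998, 0.061, 0.0], [0.0, -0.0, -1.0]]
ft_force: [-0.3, -0.1, 0.2]
width: 0.011
grip_force: 0.0
```

Emit:
apply_moves:
  steps:
    - [0,0,-0.04,0,255]
    - [0,0,0,0,255]

```text
t: 22.18
tcp_pos: [0.5914, 0.1282, 0.0521]
tool_rot: [[-0.061, 0.998, -0.0], [0.998, 0.061, 0.0], [0.0, -0.0, -1.0]]
ft_force: [-0.6, 0.3, 0.5]
width: 0.006
grip_force: 0.0
```

Emit:
apply_moves:
  steps:
    - [0,0,-0.04,0,255]
    - [0,0,0,0,255]

```text
t: 22.42
tcp_pos: [0.5914, 0.1282, 0.0501]
tool_rot: [[-0.061, 0.998, -0.0], [0.998, 0.061, -0.0], [-0.0, -0.0, -1.0]]
ft_force: [0.2, 0.2, -0.0]
width: 0.002
grip_force: 0.0
```

Emit:
apply_moves:
  steps:
    - [0,0,-0.04,0,255]
    - [0,0,0,0,255]

```text
t: 22.68
tcp_pos: [0.5913, 0.1282, 0.048]
tool_rot: [[-0.061, 0.998, -0.0], [0.998, 0.061, -0.0], [-0.0, -0.0, -1.0]]
ft_force: [0.4, -0.0, -0.7]
width: 0.003
grip_force: 0.0
```

Emit:
apply_moves:
  steps:
    - [0,0,-0.04,0,255]
    - [0,0,0,0,255]

```text
t: 22.92
tcp_pos: [0.5913, 0.1282, 0.046]
tool_rot: [[-0.061, 0.998, -0.0], [0.998, 0.061, -0.0], [-0.0, -0.0, -1.0]]
ft_force: [0.9, 0.2, 0.1]
width: 0.006
grip_force: 0.0
```

Emit:
apply_moves:
  steps:
    - [0,0,-0.03,0,255]
    - [0,0,0,0,255]

```text
t: 23.18
tcp_pos: [0.5914, 0.1282, 0.0446]
tool_rot: [[-0.061, 0.998, -0.0], [0.998, 0.061, -0.0], [-0.0, -0.0, -1.0]]
ft_force: [0.8, 0.3, -0.2]
width: 0.003
grip_force: 0.0
```

Emit:
apply_moves:
  steps:
    - [0,0,-0.03,0,255]
    - [0,0,0,0,255]

```text
t: 23.42
tcp_pos: [0.5914, 0.1282, 0.0431]
tool_rot: [[-0.061, 0.998, -0.0], [0.998, 0.061, 0.0], [0.0, -0.0, -1.0]]
ft_force: [0.6, -0.4, -0.3]
width: 0.005
grip_force: 0.0
```

Emit:
apply_moves:
  steps:
    - [0,0,-0.03,0,255]
    - [0,0,0,0,255]

```text
t: 23.68
tcp_pos: [0.5915, 0.1283, 0.0417]
tool_rot: [[-0.061, 0.998, 0.0], [0.998, 0.061, 0.0], [0.0, 0.0, -1.0]]
ft_force: [-1.3, 1.4, -0.6]
width: 0.007
grip_force: 0.0
```

Emit:
apply_moves:
  steps:
    - [0,0,-0.02,0,255]
    - [0,0,0,0,255]

```text
t: 23.92
tcp_pos: [0.5916, 0.1283, 0.0415]
tool_rot: [[-0.061, 0.998, 0.0], [0.998, 0.061, -0.0], [-0.0, 0.0, -1.0]]
ft_force: [-1.3, -1.6, 7.3]
width: 0.005
grip_force: 3.1
```

Emit:
apply_moves:
  steps:
    - [0,0,-0.02,0,255]
    - [0,0,0,0,255]

```text
t: 24.18
tcp_pos: [0.5916, 0.1283, 0.0413]
tool_rot: [[-0.061, 0.998, 0.001], [0.998, 0.061, -0.001], [-0.001, 0.001, -1.0]]
ft_force: [-4.3, -1.6, 12.1]
width: 0.006
grip_force: 6.1
```

```bash
python3 m.py stop_knob; python3 - <<'E'
from h import *
print(robot.state()["grip_force"],proj("scene",robot.state()["tcp_pos"]+[0,0,.026]),[(x["box"],x["p"]) for x in robot.regions_of("scene","stop_knob")])
robot.get_image("wrist");print([(x["box"],x["p"]) for x in robot.regions_of("wrist","stop_knob")])
E
```

```text
24.48 F [-3.69 -2.11 12.35] tcp [0.5916 0.1283 0.0413] tq [-0.43  0.84  0.02]
stop_knob [([283.7, 244.5], 0.71), ([268.3, 265.0], 0.38)]
6.084304344783504 [280.41962487 243.42878739] [([241.0, 274.8, 31.1, 26.1], 0.63)]
[([295.8, 213.4, 32.6, 118.6], 0.6)]
```

Emit:
apply_moves:
  steps:
    - [0,0,0.6,0,255]
    - [0,0,0.6,0,0]
    - [0,0,0,0,0]
    - [0,0,0,0,0]
    - [0,0,0,0,0]
    - [0,0,0,0,0]
    - [0,0,0,0,0]
  newtons: 60

```text
t: 25.55
tcp_pos: [0.5912, 0.1282, 0.0992]
tool_rot: [[-0.061, 0.998, -0.001], [0.998, 0.061, 0.0], [0.0, -0.001, -1.0]]
ft_force: [-0.5, 0.4, 0.2]
width: 0.603
grip_force: 0.0
```

```bash
python3 - <<'E'
from h import *
s=robot.state();print(s["t"],s["tcp_pos"],s["width"])
a=robot.get_image("scene")[190:310,200:320]
w=robot.get_image("wrist");p=proj("wrist",s["tcp_pos"]);print(p)
cv2.imwrite("pics/k.png",np.hstack([cv2.resize(a,(360,360),interpolation=cv2.INTER_CUBIC),cv2.resize(w[:,120:520],(360,360))]))
E
```

```text
25.55 [0.5911621  0.12822901 0.09923314] 0.6029754433751936
[237.90784966 319.2661062 ]
```

View pics/k.png

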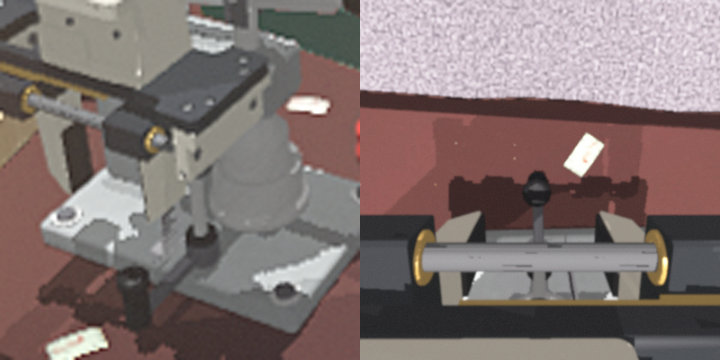

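The wrist view shows the knob cap at about raw pixel (206, 317), between the open fingers. Next I'll check the offset along y.

```bash
python3 - <<'E'
from h import *
w=robot.get_image("wrist");s=robot.state()
print(s["tcp_pos"],s["width"],at_z("wrist",(205.6,316.7),.068))
print([(x["point"],x["p"],at_z("wrist",x["point"],.054)) for x in robot.pinpoint("wrist","stop_knob")],[(x["box"],x["p"]) for x in robot.regions_of("wrist","stop_knob")[:2]])
t=robot.pinpoint("top","stop_knob"); 
E
```

```text
[0.59135554 0.12830178 0.09958359] 0.7365266948276614 [0.58888559 0.13832956 0.068     ]
[([213.4, 313.4], 0.58, array([0.58708578, 0.1286408 , 0.054     ]))] [([298.9, 191.5, 34.2, 117.6], 0.93)]
```

Emit:
apply_moves:
  steps:
    - [-0.04,0.04,-0.5,0,0]
    - [0,0,-0.6,0,0]
    - [0,0,-0.6,0,0]
    - [0,0,-0.04,0,0]
    - [0,0,0,0,0]

```text
t: 26.48
tcp_pos: [0.5899, 0.1308, 0.0135]
tool_rot: [[-0.061, 0.998, 0.001], [0.998, 0.061, 0.001], [0.001, 0.001, -1.0]]
ft_force: [0.4, 1.3, 1.1]
width: 0.999
grip_force: 0.0
```

Emit:
apply_moves:
  steps:
    - [0,0,0,0,255]
    - [0,0,0,0,255]
    - [0,0,0,0,255]
    - [0,0,0,0,255]
    - [0,0,0,0,255]
    - [0,0,0,0,255]
    - [0,0,0,0,255]
    - [0,0,0,0,255]

```text
t: 27.48
tcp_pos: [0.5887, 0.1302, 0.0126]
tool_rot: [[-0.062, 0.998, -0.001], [0.998, 0.062, -0.0], [-0.0, -0.001, -1.0]]
ft_force: [-3.5, 0.4, 0.9]
width: 0.209
grip_force: 60.0
```

Emit:
apply_moves:
  steps:
    - [0,0,0.11,0,255]
    - [0,0,0.11,0,255]
    - [0,0,0.11,0,255]
    - [0,0,0,0,255]

```text
t: 27.98
tcp_pos: [0.5885, 0.1302, 0.0272]
tool_rot: [[-0.061, 0.998, -0.002], [0.998, 0.061, 0.001], [0.001, -0.002, -1.0]]
ft_force: [3.0, 3.6, -18.0]
width: 0.203
grip_force: 60.0
```

```bash
python3 m.py stop_knob stop_top; python3 -c "
from h import *;s=robot.state();print(s['width'],s['grip_force'])"
```

```text
28.27 F [  3.97   3.5  -20.04] tcp [0.5885 0.1302 0.0273] tq [ 0.69 -0.95  0.04]
stop_knob [([280.6, 244.0], 0.6), ([246.5, 260.1], 0.29)]
stop_top []
0.20592530431876224 59.99463260960056
```

Emit:
apply_moves:
  steps:
    - [0,0,0.12,0,255]
    - [0,0,0.12,0,255]
    - [0,0,0.12,0,255]
    - [0,0,0,0,255]
    - [0,0,0,0,255]

```text
t: 29.0
tcp_pos: [0.5885, 0.1301, 0.046]
tool_rot: [[-0.062, 0.998, -0.002], [0.998, 0.062, 0.0], [0.0, -0.002, -1.0]]
ft_force: [3.8, 3.4, -20.9]
width: 0.202
grip_force: 60.0
```

Emit:
apply_moves:
  steps:
    - [0,0,-0.03,0,255]
    - [0,0,0,0,0]
    - [0,0,0,0,0]
    - [0,0,0,0,0]
    - [0,0,0,0,0]
    - [0,0,0,0,0]
    - [0,0,0.6,0,0]
    - [0,0,0.6,0,0]
    - [0.04,0,0,0,255]
    - [0,0,0,0,255]
    - [0,0,0,0,255]
    - [0,0,0,0,255]

```text
t: 30.5
tcp_pos: [0.5908, 0.1301, 0.1049]
tool_rot: [[-0.061, 0.998, -0.001], [0.998, 0.061, -0.0], [-0.0, -0.001, -1.0]]
ft_force: [0.0, 0.0, -0.4]
width: 0.586
grip_force: 0.0
```

Emit:
apply_moves:
  steps:
    - [0,0,0,0,255]
    - [0,0,0,0,255]
    - [0,0,-0.4,0,255]
    - [0,0,-0.1,0,255]
    - [0,0,0,0,255]

```text
t: 31.12
tcp_pos: [0.5907, 0.1301, 0.0796]
tool_rot: [[-0.062, 0.998, -0.002], [0.998, 0.062, -0.0], [-0.0, -0.002, -1.0]]
ft_force: [-0.1, -1.1, 0.6]
width: 0.036
grip_force: 0.0
```

Emit:
apply_moves:
  steps:
    - [0,0,-0.04,0,255]
    - [0,0,-0.02,0,255]
    - [0,0,0,0,255]
    - [0,0,0,0,255]

```text
t: 31.62
tcp_pos: [0.5916, 0.1302, 0.0779]
tool_rot: [[-0.061, 0.998, 0.0], [0.998, 0.061, 0.0], [-0.0, 0.0, -1.0]]
ft_force: [-0.0, 0.4, 0.5]
width: 0.006
grip_force: 0.0
```

Emit:
apply_moves:
  steps:
    - [0,0,-0.016,0,255]
    - [0,0,0,0,255]

```text
t: 31.88
tcp_pos: [0.5915, 0.1302, 0.0769]
tool_rot: [[-0.061, 0.998, 0.0], [0.998, 0.061, -0.0], [-0.0, 0.0, -1.0]]
ft_force: [0.1, 0.2, -0.3]
width: 0.004
grip_force: 0.0
```

Emit:
apply_moves:
  steps:
    - [0,0,-0.016,0,255]
    - [0,0,0,0,255]

```text
t: 32.12
tcp_pos: [0.5914, 0.1302, 0.0761]
tool_rot: [[-0.061, 0.998, -0.0], [0.998, 0.061, -0.0], [-0.0, -0.0, -1.0]]
ft_force: [-0.7, -0.3, 0.1]
width: 0.006
grip_force: 0.0
```

Emit:
apply_moves:
  steps:
    - [0,0,-0.016,0,255]
    - [0,0,0,0,255]

```text
t: 32.38
tcp_pos: [0.5914, 0.1302, 0.0752]
tool_rot: [[-0.061, 0.998, -0.0], [0.998, 0.061, 0.0], [0.0, -0.0, -1.0]]
ft_force: [0.9, -0.8, -0.2]
width: 0.006
grip_force: 0.0
```

Emit:
apply_moves:
  steps:
    - [0,0,-0.016,0,255]
    - [0,0,0,0,255]

```text
t: 32.62
tcp_pos: [0.5915, 0.1303, 0.0745]
tool_rot: [[-0.061, 0.998, 0.0], [0.998, 0.061, 0.0], [0.0, 0.0, -1.0]]
ft_force: [0.4, -0.1, -0.3]
width: -0.001
grip_force: 0.0
```

Emit:
apply_moves:
  steps:
    - [0,0,-0.016,0,255]
    - [0,0,0,0,255]

```text
t: 32.88
tcp_pos: [0.5915, 0.1303, 0.0743]
tool_rot: [[-0.061, 0.998, 0.0], [0.998, 0.061, -0.0], [-0.0, 0.0, -1.0]]
ft_force: [-1.3, -0.7, 5.0]
width: 0.008
grip_force: 2.5
```

Emit:
apply_moves:
  steps:
    - [0,0,0.9,0,255]
    - [0,0,0.9,-0.111,255]
    - [0,0,1,-0.111,255]
    - [0,0,1,-0.111,255]
    - [-0.3,-0.3,0.6,-0.111,255]
    - [-0.5,-0.7,0,-0.111,255]
    - [-0.6,-0.8,0,-0.111,255]
    - [-0.6,-0.8,0,-0.111,255]
    - [-0.5,-0.6,0,-0.111,255]
    - [0,0,0,-0.112,255]
    - [0,0,0,0,255]

```text
t: 34.25
tcp_pos: [0.4663, -0.0302, 0.2939]
tool_rot: [[0.998, 0.062, 0.001], [0.062, -0.998, -0.001], [0.0, 0.001, -1.0]]
ft_force: [0.0, -0.4, 0.5]
width: 0.005
grip_force: 0.0
```

Emit:
apply_moves:
  steps:
    - [0,0,-0.9,0,255]
    - [0,0,-0.7,0,255]
    - [0,0,-0.2,0,255]
    - [0,0,-0.2,0,255]
    - [0,0,-0.2,0,255]
    - [0,0,-0.2,0,255]
    - [0,0,-0.1,0,255]
    - [0,0,0,0,255]
    - [0,0,0,0,255]

```text
t: 35.38
tcp_pos: [0.4666, -0.0297, 0.169]
tool_rot: [[0.998, 0.061, 0.0], [0.061, -0.998, -0.0], [0.0, 0.0, -1.0]]
ft_force: [-0.9, 0.8, 1.2]
width: 0.0
grip_force: 1.0
```

Emit:
apply_moves:
  steps:
    - [0,0,-0.04,0,255]
    - [0,0,-0.03,0,255]
    - [0,0,0,0,255]
    - [0,0,0,0,255]

```text
t: 35.88
tcp_pos: [0.4665, -0.0297, 0.1653]
tool_rot: [[0.998, 0.061, 0.0], [0.061, -0.998, 0.0], [0.0, -0.0, -1.0]]
ft_force: [-1.1, 1.4, 2.1]
width: 0.004
grip_force: 1.0
```

```bash
echo 'print(s["grip_force"])'>>m.py; python3 m.py
```

```text
36.17 F [-0.71  0.8   1.9 ] tcp [ 0.4665 -0.0298  0.1653] tq [ 0.13  0.22 -0.03]
1.0908457031473517
```

Emit:
apply_moves:
  steps:
    - [0,0,-0.04,0,255]
    - [0,0,0,0,255]
    - [0,0,0,0,255]

```text
t: 36.55
tcp_pos: [0.4665, -0.0298, 0.1633]
tool_rot: [[0.998, 0.061, 0.0], [0.061, -0.998, -0.0], [0.0, 0.0, -1.0]]
ft_force: [-2.0, 0.4, 4.9]
width: 0.005
grip_force: 2.4
```

Emit:
apply_moves:
  steps:
    - [0,0,-0.04,0,255]
    - [0,0,0,0,255]
    - [0,0,0,0,255]

```text
t: 36.92
tcp_pos: [0.4665, -0.0297, 0.1615]
tool_rot: [[0.998, 0.061, 0.0], [0.061, -0.998, -0.0], [0.0, 0.0, -1.0]]
ft_force: [-2.7, 1.0, 8.2]
width: 0.002
grip_force: 3.7
```

Emit:
apply_moves:
  steps:
    - [0,0,-0.02,0,255]
    - [0,0,0,0,255]
    - [0,0,0,0,255]

```text
t: 37.3
tcp_pos: [0.4665, -0.0298, 0.1606]
tool_rot: [[0.998, 0.061, 0.0], [0.061, -0.998, -0.0], [-0.0, 0.0, -1.0]]
ft_force: [-4.3, 1.1, 8.6]
width: 0.002
grip_force: 4.3
```

```bash
python3 m.py
```

```text
37.6 F [-3.43  0.56  8.52] tcp [ 0.4665 -0.0298  0.1606] tq [0.16 0.76 0.02]
4.326190417923499
```

Emit:
apply_moves:
  steps:
    - [0,0,-0.02,0,255]
    - [0,0,0,0,255]
    - [0,0,0,0,255]

```text
t: 37.98
tcp_pos: [0.4665, -0.0298, 0.1597]
tool_rot: [[0.998, 0.061, -0.0], [0.061, -0.998, -0.001], [-0.0, 0.001, -1.0]]
ft_force: [-3.7, 0.6, 10.2]
width: 0.004
grip_force: 5.1
```

Emit:
apply_moves:
  steps:
    - [0,0,-0.02,0,255]
    - [0,0,0,0,255]
    - [0,0,0,0,255]

```text
t: 38.35
tcp_pos: [0.4665, -0.0298, 0.1589]
tool_rot: [[0.998, 0.061, -0.0], [0.061, -0.998, -0.001], [-0.0, 0.001, -1.0]]
ft_force: [-4.3, 0.9, 12.3]
width: 0.003
grip_force: 6.1
```

Emit:
apply_moves:
  steps:
    - [0,0,-0.02,0,255]
    - [0,0,0,0,255]
    - [0,0,0,0,255]
    - [0,0,0,0,255]

```text
t: 38.85
tcp_pos: [0.4666, -0.0298, 0.1581]
tool_rot: [[0.998, 0.061, 0.0], [0.061, -0.998, -0.001], [-0.0, 0.001, -1.0]]
ft_force: [-6.1, 0.3, 13.3]
width: 0.006
grip_force: 7.1
```

```bash
python3 m.py
```

```text
39.15 F [-5.42  0.4  13.83] tcp [ 0.4665 -0.0298  0.1581] tq [ 0.1   1.18 -0.03]
7.146269520744681
```

Emit:
apply_moves:
  steps:
    - [0,0,0.1,0,255]
    - [0,0,0.4,0,255]
    - [0,0,0.4,0,255]
    - [0,0,0.4,0,255]
    - [0,0,0.8,0,255]
    - [0,0,0.4,0,255]
    - [0,0,0,0,255]
    - [0,0,0,0,255]
    - [0,0,0,0,255]
    - [0,0,0,0,255]

```text
t: 40.4
tcp_pos: [0.466, -0.0297, 0.2815]
tool_rot: [[0.998, 0.061, -0.001], [0.061, -0.998, 0.001], [-0.001, -0.001, -1.0]]
ft_force: [0.1, -0.7, 0.0]
width: 0.006
grip_force: 0.0
```

```bash
python3 m.py handle; python3 -c "
from h import *;print(robot.finish_job())"
```

```text
40.7 F [0.29 0.32 0.22] tcp [ 0.4664 -0.0297  0.2822] tq [-0.02  0.   -0.01]
handle [([184.6, 342.1], 0.66)]
0.0
the job is handed in; nothing more can be done
None
```

I handed the job in at about 41 s: the blank resisted at about 19.4 mm of ram travel, the stop is set to land about 2 mm beyond that, and the proving stroke showed the doubled stiffness of landing on the stop at about 14 N on the handle before the lever rose fully; no verdict came back.

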